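# Gauge a pump pin in the tapered slot and set the accept lever

## Robot

A 6-joint arm with a two-finger parallel gripper is mounted at the origin on the work surface. World frame = base frame: x ahead of the robot, y to its left, z up, the work surface at z = 0. Lengths are in m, angles in degrees, forces in N, time in s.
With the tool pointing down it reaches from about 0.325 to 0.775 m from the base axis. Payload 5.5 kg.
Tool frame: the origin (TCP) lies between the finger pads; the fingertips stand 19 mm ahead of it and the grasp point (between the pads) is the TCP (bot.tcp_to_tips is the distance from the TCP to the fingertips, in m); z points along the fingers, y is the direction in which the jaws open and shut (so a half turn about z gives the same grasp; the last joint's range is limited). The gripper opens to 85 mm and grips with 20 to 120 N. Pads are 22 mm wide; open, the fingers measure 114 mm over their backs; the gripper's body (76 mm by 85 mm) begins 54 mm behind the grasp point. The pads swing forward as they close: fully open they stand 13 mm farther back than shut.
Start: joints at [-77.905, 5.22, 70.514, -0, 104.267, -3.249], TCP at [0.159, -0.579, 0.25] pointing down, gripper open.
Joint ranges: [-164.24, 164.24], [-49.07, 125.15], [9.68, 141.18], [-86.29, 266.29], [3.28, 154.24], [-151.56, 151.56]. Speed limits (degrees/s): [147.25, 147.25, 172.46, 180, 180, 180].

## Interface

Orientations are given as a 3x3 rotation matrix whose columns are the frame's x, y, z axes.
In Python, from workcell import bot gives the robot as it stands.
- The arm moves only by the shell command python3 -m jog 'ROWS' [OPENING]. ROWS is a JSON object of lists of equal length, an entry for each row: "delta_pos": the shift along the tool's x, y, z each as a share of 0.025 m, from -1 to 1, a list of three; "rotation": the turn, a rotation vector about the tool's x, y, z each as a share of 0.1 rad, from -1 to 1, a list of three. A call has 1 to 12 rows; each row shifts and turns the pose as measured when the row begins, along the tool's axes as they then stand; what a row does not reach is not made up. A row lasts 1/8 s, in which the tool goes at most 62.5 mm and 10.7 degrees, less where a joint would pass 70% of its speed; a pose out of reach is approached as far as the arm can. A call with a number of a shift or a turn outside -1 to 1 is refused whole. A call with a gripper value outside its range is refused whole. OPENING is the closure, from 0 (fully open) to 1 (shut), set as the call begins (- or left out, the last holds). The fingers move at their own pace and stop on an object; the grip force is fixed at half the most. Time passes only in rows, so rows that do not move let the fingers close. It gives the time, the measured TCP pose, the force and the opening at its end, in the units of the state.
- bot.get_state(): the state, without advancing time (a new reading comes with each control period).
- bot.get_image(name): name is "scene" or "top" or "wrist"; returns a dict with "pixels" (384x512x3 uint8, blue, green, red), "vertical_fov" (degrees; the focal length in pixels is half the picture's height over the tangent of half this angle, whatever the lens; pixels are square), "cx", "cy" (the principal point, pixels), "k1" (the pictures are not rectified: a ray, as slopes to the right and down, at radius r is drawn at 1 + k1 r^2 times it, then the intrinsics apply), "R" (3x3) and "t" (3): a world point X has camera coordinates R X + t. Camera axes: x right, y down, z forward; pixel columns grow to the right and rows downward; lengths in m; the calibration is good to about 2 mm. A picture is of the moment at which its call begins. There is no depth.
- bot.hand_in(): hands the job in, once; it reports no verdict.
The state is a dict: "time_s": time; "q": joint angles; "joint_velocities": joint speeds; "tau": joint torques, N m; "ee_pos": TCP position; "tool_rot": TCP orientation; "force": force on the tool from outside, world axes, zero at the start; "ft_torque": the same for the moment, N m; "finger_gap": finger opening in m.
Only numpy, scipy, OpenCV 4.12 (cv2) and the standard library are available. Lean on these libraries where they do the work, as an engineer would, in place of code of your own. Each camera call takes 0.05 s, during which the arm holds its last target.

## Task

Stand the red-banded steel pin upright in the wide end of the tapered slot gauge, just ahead of the carriage's pusher blade, and let go of it. Then push the carriage by its black handle so that the blade slides the pin along the slot until it wedges, snug under a light push of about 10 N and never more than 25 N, and leave blade and pin there. Read where the carriage's pointer stopped: if it is on the green strip push the lever fully over to its green side, if on the red strip fully over to its red side (on the white border line either will do), and leave the other pins alone.

Things in the scene. Friction and masses are not known exactly. Their poses are not given: they have to be found in the camera images.
- sample_mid (a point): Centre (half-way up) of the loose steel pin to be gauged: an upright cylinder 18 mm in diameter, 60 mm tall, about 80 to 130 g, with a red band near its top and a red spot on its top. z along the pin. It stands in the blue tray among two like pins with white bands, 75 mm apart.
- pin_b_mid (a point): Centre of a bystander pin, white band, same size, in the tray.
- pin_c_mid (a point): Centre of the other bystander pin, white band, same size, in the tray.
- tray: Blue tray, 250 x 90 mm, walls 10 mm high, its floor 4 mm thick; fixed. Origin at the centre of its underside, x along its length.
- gauge: Grey base plate of the gauge, fixed, 12 mm thick, x from -200 to +120 mm, y from -75 to +75 mm. Origin on its underside. x runs along the slot from its wide end (-x) to its narrow end (+x); the slot lies about y = 0, its floor is the plate's top. The straight steel fence bounds it on the +y side, the brass jaw on the -y side, both 14 mm high.
- mouth (a point): Point on the slot's floor in its wide end where the pin is to be stood: gauge x = -75 mm, y = -3 mm. The slot is 24 to 31 mm wide here.
- border (a point): White border line of the scale on the plate beyond the fence (+y side), at gauge x = +11 mm. The green strip runs from x = -64 mm up to it, the red strip from it to x = +86 mm.
- fence: Straight steel fence, 250 mm long, 14 mm high above the plate; inner face at y = +10 mm of the gauge. Origin on that face at plate height. Opposite, on the -y side, the brass jaw (200 x 26 x 14 mm) closes on it by 0.1 rad; it is screwed down at a setting that differs every time (20 mm along, 1.5 mm across either way), so the pin may stop anywhere from x = -16 to +56 mm of the gauge (its centre).
- blade (a point): Steel pusher blade of the carriage, 12 mm wide, 3 to 14 mm above the plate. Origin at plate height under its tip, which pushes the pin; it points along +x of the gauge.
- handle (a point): Black upright handle of the carriage, 16 mm along the slot, 24 mm across it, its top 73 mm above the plate; this point lies 50 mm above the plate (23 mm under the handle's top), 42 mm behind the blade's tip. Its axes are those of the gauge.
- carriage (a joint): Travel of the carriage along +x of the gauge, m, 0 to 0.200; starts at 0 to 0.015. Stays where it is left (friction about 3 N, which adds to the force on the tool). Blade tip and orange pointer are at gauge x = -0.125 + travel; the white border line is at travel 0.136, green below, red above.
- sel_tip (a point): Ball at the free end of the black selector lever, 80 mm long, on a grey block with a green patch on one side (the block's +x side) and a red one on the other (-x).
- sel_base: Grey block of the selector lever, fixed, 70 x 50 x 25 mm. Origin at the centre of its underside; the lever swings in its x-z plane about a pivot 22 mm above it (upright, its tip is about 102 mm up); it takes about 1 N at the tip to move and stops hard at both ends.
- sel (a joint): Angle of the selector lever, rad: 0 fully over to the red side (leaning to the block's -x, the robot's side), 1.0 fully over to the green side (+x), 0.5 upright. It starts near upright and stays where it is left.
Things that resemble listed ones, but are neither listed nor needed, are in the scene too. Leave any orange or yellow look-alike of the part that bears sample_mid alone. There is more than one size of the sel_base; the one meant has the size given above.

How it is judged (in metres and radians):
On the way, in this order (a step that is already met when the one before it is completed fails the run):
1. the red-banded pin stands released in the slot, ahead of the blade (angle between sample_mid's own z axis and vertical below 0.12 rad and z of sample_mid in the frame of gauge below 0.046 m and x of sample_mid in the frame of gauge between -0.112 and 0.09 m and y of sample_mid in the frame of fence between -0.03 and -0.006 m and contact force between the fingers and sample below 0.1 N), for 0.2 s.
2. the pin is wedged snug between fence and jaw, the blade up against it (contact force between the fingers and sample below 0.1 N and contact force between sample and fence above 3 N and x of sample_mid in the frame of blade between 0.006 and 0.012 m), for 0.2 s.
3. the lever is fully over to the side of the colour that the pointer shows (((value of joint carriage below 0.139 m and value of joint sel above 0.85 rad) or (value of joint carriage above 0.133 m and value of joint sel below 0.15 rad))), for 0.2 s.
At the end, for the whole second after the job is handed in: The pin stands upright (0.12 rad) on the slot floor, wedged (over 0.3 N on the fence), blade tip within 3 mm of it; lever within 0.15 rad of its green end if carriage travel is under 0.136 m, of its red end if over (within 3 mm: either); all released and at rest (angle between sample_mid's own z axis and vertical below 0.12 rad and z of sample_mid in the frame of gauge below 0.046 m and x of sample_mid in the frame of gauge below 0.09 m and contact force between sample and fence above 0.3 N and x of sample_mid in the frame of blade between 0.006 and 0.012 m and linear speed of sample below 0.01 m/s and ((value of joint carriage below 0.139 m and value of joint sel above 0.85 rad) or (value of joint carriage above 0.133 m and value of joint sel below 0.15 rad))); the robot touches nothing.
It fails at once if the pin is pushed or jammed with more than 25 N by the blade or against the fence (contact force between sample and carriage above 25 N or contact force between sample and fence above 25 N).
It fails at once if a bystander pin is moved by more than 15 mm (distance of any of pin_b_mid, pin_c_mid from where it was at the start of the episode above 0.015 m).
It also fails if it takes over 61 s, if anything falls off the work surface, if the arm or the gripper's body presses on something with over 40 N, if the wrist force passes 120 N, or if a joint passes its speed limit or range.

## Working session

There is one attempt and no reset: what is moved stays moved. The work goes in short steps, Python scripts to look and compute and a shell command to move; the robot and the scene stay as the last step left them, time stands still between calls to the robot, and variables do not carry over. Pictures are saved under pics/ and viewed, and the job is handed in when it is done.

```bash
mkdir -p pics; ls; cat > h.py <<'E'
import numpy as np, cv2
from workcell import bot
def grab(n,tag):
    d=bot.get_image(n); cv2.imwrite(f'pics/{tag}.png',d['pixels']); np.save(f'pics/{tag}.npy',d,allow_pickle=True); return d
def load(tag): return np.load(f'pics/{tag}.npy',allow_pickle=True).item()
def KD(d):
    f=d['pixels'].shape[0]/2/np.tan(np.radians(d['vertical_fov'])/2)
    return np.array([[f,0,d['cx']],[0,f,d['cy']],[0,0,1]]),np.array([d['k1'],0,0,0,0.])
def ray(d,uv):
    K,D=KD(d); p=cv2.undistortPoints(np.array([[uv]],float),K,D)[0,0]
    R=np.array(d['R']);t=np.array(d['t']); return -R.T@t, R.T@np.array([p[0],p[1],1])
def onz(d,uv,z):
    c,v=ray(d,uv); return c+v*(z-c[2])/v[2]
def proj(d,X):
    K,D=KD(d); return cv2.projectPoints(np.array(X,float).reshape(-1,3),cv2.Rodrigues(np.array(d['R']))[0],np.array(d['t'],float),K,D)[0][:,0]
def tri(*pairs):
    A=np.zeros((3,3));b=np.zeros(3)
    for d,uv in pairs:
        c,v=ray(d,uv); v=v/np.linalg.norm(v); P=np.eye(3)-np.outer(v,v); A+=P;b+=P@c
    return np.linalg.solve(A,b)
def crop(d,tag,x0,y0,x1,y1,s):
    cv2.imwrite(f'pics/{tag}.png',cv2.resize(d['pixels'][y0:y1,x0:x1],None,fx=s,fy=s,interpolation=cv2.INTER_CUBIC))
E
python3 - <<'E'
from h import *
for n in ['scene','top','wrist']:
    d=grab(n,n+'0'); print(n,d['vertical_fov'],d['cx'],d['cy'],d['k1'],-np.array(d['R']).T@np.array(d['t']))
s=bot.get_state(); print({k:np.round(v,3).tolist() for k,v in s.items()})
E
```

```text
pics
scene 52.156996234467535 254.63318265211407 187.45755145757715 -0.030374437185112887 [1.01921667 0.53957141 0.75904532]
top 54.096832267613294 251.73471167194054 189.82129458938138 -0.11013624423615537 [ 0.31859415 -0.01917464  1.1290949 ]
wrist 67.48557521768089 251.12715865365115 190.60153543038442 -0.012364103288965846 [ 0.22521438 -0.56183165  0.37275213]
{'time_s': 0.15, 'q': [-77.905, 5.257, 70.567, 0.0, 104.268, -3.249], 'joint_velocities': [0.022, -0.212, -0.237, -0.088, -0.063, 0.06], 'tau': [0.002, -45.937, -41.853, -0.0, 0.009, 0.0], 'ee_pos': [0.159, -0.578, 0.249], 'tool_rot': [[0.964, 0.265, -0.0], [0.265, -0.964, 0.002], [0.0, -0.002, -1.0]], 'force': [0.052, 0.773, -0.008], 'ft_torque': [0.012, -0.007, 0.013], 'finger_gap': 0.085}
```

View pics/scene0.png

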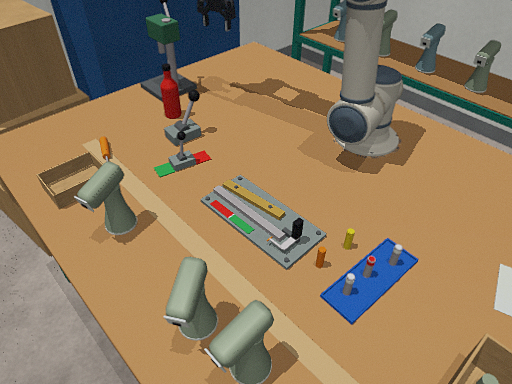

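View pics/top0.png

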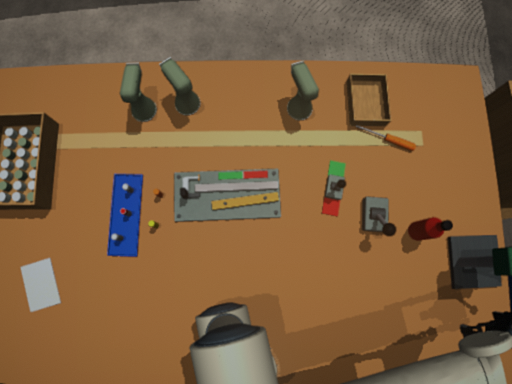

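View pics/wrist0.png

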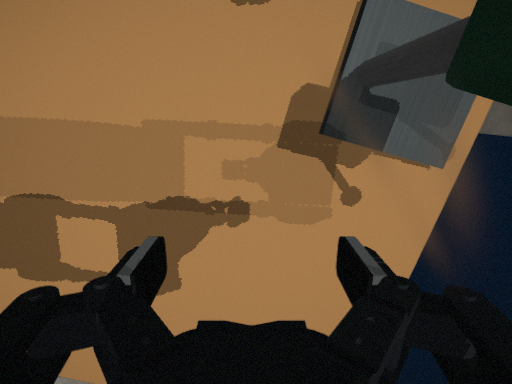

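The pictures show three pins in the blue tray: white at top px (126,187), red at (123,211) and white at (115,238). The orange (158,193) and yellow (152,224) pegs are look-alikes. Lever blocks are at (335,186), with green and red patches, and (376,214), grey and larger. The gauge is near (228,195), with the carriage at its left end.

```bash
python3 - <<'E'
from h import *
d=load('top0'); 
crop(d,'c1',100,160,290,265,4); crop(d,'c2',310,150,410,250,6)
s=load('scene0'); crop(s,'c3',140,80,430,330,2.7)
E
```

```text
(no output)
```

View pics/c1.png

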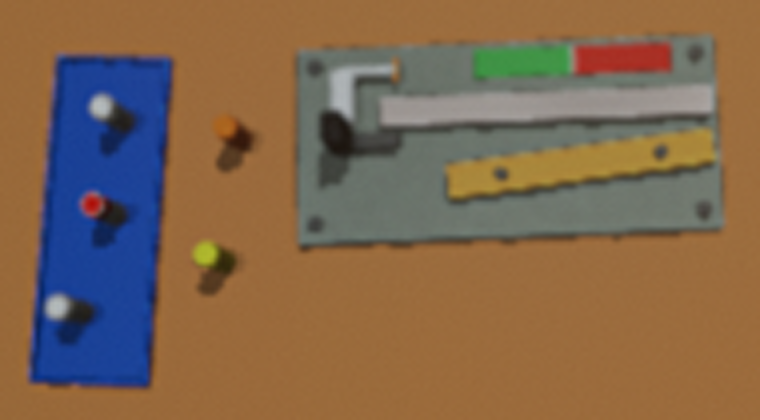

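View pics/c2.png

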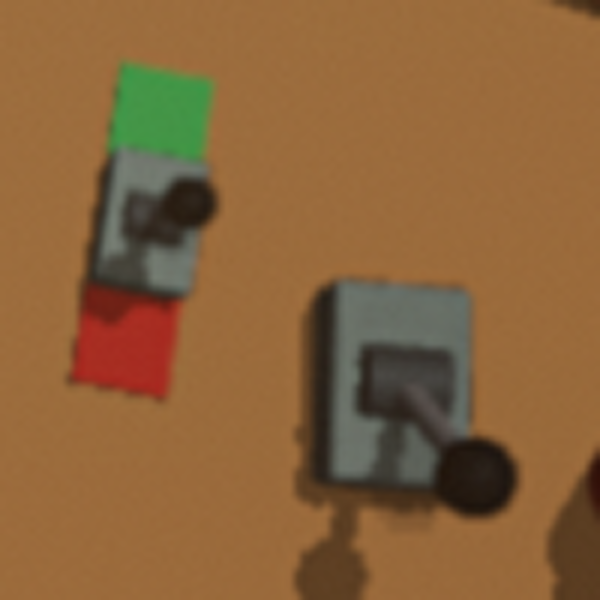

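View pics/c3.png

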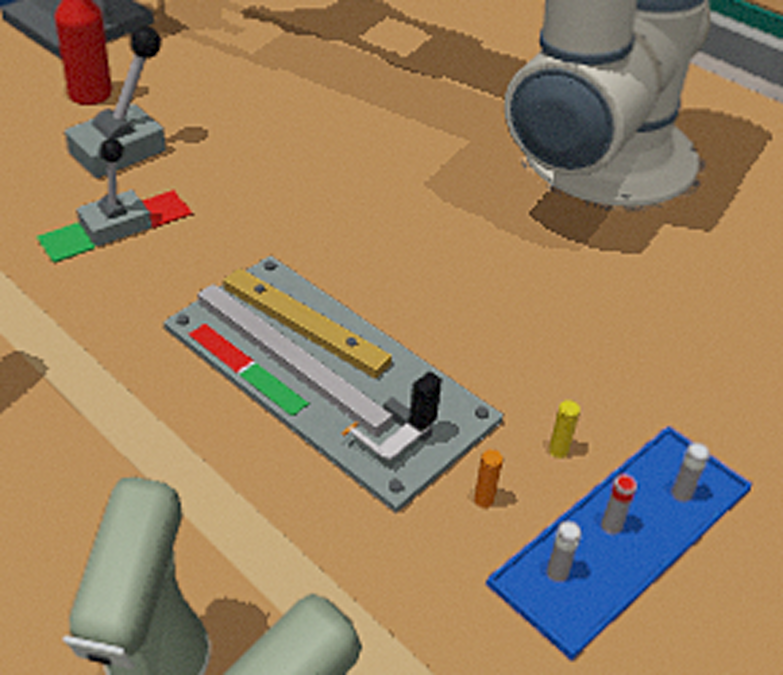

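The red cap at crop c1 (92,205) is in the tray between two white pins, so it's the sample. The block with the green and red patches (c2 (155,220)) is the small one. Now I'll measure.

```bash
cat > meas.py <<'E'
from h import *
t=load('top0'); s=load('scene0')
def mask(d,lo,hi):
    return cv2.inRange(cv2.cvtColor(d['pixels'],cv2.COLOR_BGR2HSV),lo,hi)
def blob(m,x0,y0,x1,y1):
    mm=np.zeros_like(m); mm[y0:y1,x0:x1]=m[y0:y1,x0:x1]
    n,l,st,c=cv2.connectedComponentsWithStats(mm); i=1+np.argmax(st[1:,4]); return c[i],st[i]
R=lambda d:mask(d,(0,150,80),(8,255,255))|mask(d,(172,150,80),(180,255,255))
G=lambda d:mask(d,(45,100,60),(75,255,255))
c,st=blob(R(t),110,200,135,222); print('pin top px',c,st,onz(t,c,.064))
c2,st=blob(R(s),355,245,385,275); print('scene',c2,st, 'proj', proj(s,onz(t,c,.064)))
for nm,f,b in [('green',G,(215,165,246,185)),('red',R,(242,165,272,185)),('selG',G,(322,155,350,180)),('selR',R,(318,195,345,220))]:
    c,st=blob(f(t),*b); z=.012 if nm in('green','red') else .0005
    print(nm,c,st,onz(t,c,z))
cs=[onz(t,np.array(p)/4+[100-.375,160-.375],.012) for p in [(298,52),(712,37),(722,228),(302,246)]]
print(np.round(cs,4)); 
for i in range(4): print(np.linalg.norm(cs[i]-cs[(i+1)%4]))
cc=[onz(t,np.array(p)/6+[310-.4,150-.4],.025) for p in [(118,148),(208,162),(186,298),(97,282)]]
print('sel top',np.round(cc,4)); 
for i in range(4): print(np.linalg.norm(cc[i]-cc[(i+1)%4]))
ball=tri((t,np.array([190,203])/6+[309.6,149.6]),(s,np.array([112,150])/2.7+[140-.3,80-.3])); print('ball',ball)
hd=tri((t,np.array([336,130])/4+[99.6,159.6]),(s,np.array([428,380])/2.7+[139.7,79.7])); print('handle top',hd, onz(t,np.array([336,130])/4+[99.6,159.6],.085))
print('pointer',onz(t,np.array([397,70])/4+[99.6,159.6],.02))
E
python3 meas.py
```

```text
pin top px [122.5        210.71428571] [121 209   4   4  14] [0.46435193 0.32848037 0.064     ]
scene [371.38095238 258.42857143] [369 257   6   4  21] proj [[370.82158283 258.51890155]]
green [230.19354839 175.12258065] [219 172  23   8 155] [0.5777717  0.02007301 0.012     ]
red [255.47972973 174.21621622] [244 171  24   7 148] [ 0.57985952 -0.05701213  0.012     ]
selG [336.26341463 168.31707317] [328 161  17  16 205] [ 5.99357280e-01 -3.10199198e-01  5.00000000e-04]
selR [330.53903346 206.48327138] [322 197  18  19 269] [ 0.47933521 -0.28553549  0.0005    ]
[[ 0.5874  0.1914  0.012 ]
 [ 0.596  -0.1252  0.012 ]
 [ 0.449  -0.1287  0.012 ]
 [ 0.4389  0.1849  0.012 ]]
0.31668243956410463
0.14709394973439807
0.31374334068565524
0.14868341161601184
sel top [[ 0.5748 -0.2812  0.025 ]
 [ 0.5671 -0.3271  0.025 ]
 [ 0.4973 -0.3116  0.025 ]
 [ 0.506  -0.2668  0.025 ]]
0.046625780951301814
0.07149159002510673
0.04567110467433397
0.07024247124407901
ball [ 0.52897137 -0.29463316  0.10286334]
handle top [0.51251197 0.15118158 0.08202558] [0.5130466  0.14930241 0.085     ]
pointer [0.57077004 0.11452211 0.02      ]
```

```bash
python3 - <<'E'
from h import *
t=load('top0'); s=load('scene0')
print('big ball',tri((t,(389.2,229.3)),(s,(193.7,95.7))))
print('bottle cap',tri((t,(446,226)),(s,(167,68))),'bottom',onz(s,(172,116),0))
print('orange',onz(t,np.array([226,126])/4+[99.6,159.6],.06),'yellow',onz(t,np.array([205,253])/4+[99.6,159.6],.06))
for p in [(102,107),(57,307)]: print('white',onz(t,np.array(p)/4+[99.6,159.6],.064))
print('tray',[onz(t,np.array(p)/4+[99.6,159.6],.01)[:2] for p in [(57,57),(172,58),(150,385),(32,380)]])
E
```

```text
big ball [ 0.39470014 -0.41176337  0.1328375 ]
bottle cap [ 0.39611614 -0.55108639  0.17878532] bottom [ 0.40615176 -0.54557037  0.        ]
orange [0.52146565 0.23353375 0.06      ] yellow [0.42930296 0.24582433 0.06      ]
white [0.53568526 0.32425398 0.064     ]
white [0.39096245 0.3504189  0.064     ]
tray [array([0.58636304, 0.37905402]), array([0.58443036, 0.28902565]), array([0.33684256, 0.29658404]), array([0.34052264, 0.38589893])]
```

Everything on the way lies below the 0.23 m tip height. I'll turn 0.24 rad so that tool x is gauge +y and tool y is gauge +x, then travel over to the pin.

```bash
python3 -m jog '{"delta_pos":[[1,-1,0],[1,-1,0],[1,-1,0],[1,-1,0],[1,-1,0],[1,-1,0],[1,-1,0],[1,-1,0],[1,-1,0],[1,-1,0],[1,-1,0],[1,-1,0]],"rotation":[[0,0,0.8],[0,0,0.8],[0,0,0.8],[0,0,0],[0,0,0],[0,0,0],[0,0,0],[0,0,0],[0,0,0],[0,0,0],[0,0,0],[0,0,0]]}'
python3 -m jog '{"delta_pos":[[0,-1,0],[0,-1,0],[0,-1,0],[0,-1,0],[0,-1,0],[0,-1,0],[0,-1,0],[0,-1,0],[0,-1,0],[0,-1,0],[0,-1,0],[0,-1,0]],"rotation":[[0,0,0],[0,0,0],[0,0,0],[0,0,0],[0,0,0],[0,0,0],[0,0,0],[0,0,0],[0,0,0],[0,0,0],[0,0,0],[0,0,0]]}'
```

```text
time_s: 1.65
ee_pos: [0.4452, -0.2524, 0.2451]
tool_rot: [[1.0, 0.014, -0.004], [0.014, -1.0, 0.008], [-0.004, -0.008, -1.0]]
force: [0.5, -0.2, -0.7]
finger_gap: 0.0853
time_s: 3.15
ee_pos: [0.4395, 0.0586, 0.2437]
tool_rot: [[1.0, 0.016, -0.011], [0.016, -1.0, 0.011], [-0.01, -0.011, -1.0]]
force: [0.9, 0.5, -0.2]
finger_gap: 0.0853
```

```bash
python3 -m jog '{"delta_pos":[[0.1,-1,0.2],[0.1,-1,0.2],[0.1,-1,0.2],[0.1,-1,0.2],[0.1,-1,0.2],[0.1,-1,0.2],[0.1,-1,0.2],[0.1,-1,0.2],[0.1,-1,0.2],[0.1,-1,0.2],[0,-0.2,0],[0,0,0]],"rotation":[[-0.1,0.1,0.15],[0,0,0],[0,0,0],[0,0,0],[0,0,0],[0,0,0],[0,0,0],[0,0,0],[0,0,0],[0,0,0],[0,0,0],[0,0,0]]}' 0.4
python3 - <<'E'
from h import *
grab('wrist','w1')
E
```

```text
time_s: 4.65
ee_pos: [0.4619, 0.3227, 0.1884]
tool_rot: [[1.0, 0.003, -0.006], [0.003, -1.0, -0.003], [-0.006, 0.003, -1.0]]
force: [0.5, -0.6, 0.4]
finger_gap: 0.0514
```

View pics/w1.png

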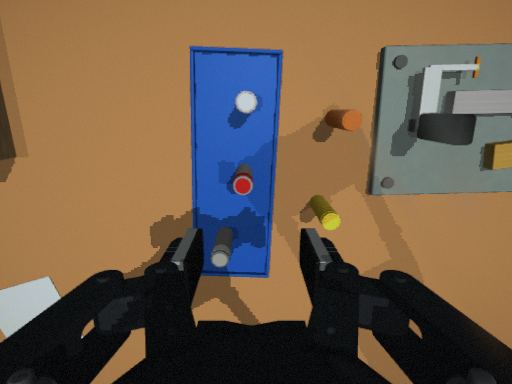

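The wrist picture shows the red spot at (243,185), white pins at (246,102) and (220,258), orange at (348,120), yellow at (331,221) and the gauge at right. Now I'll refine.

```bash
python3 - <<'E'
from h import *
from meas import R,blob
w=load('w1'); t=load('top0')
c,st=blob(R(w),225,170,260,200); print(c,st,onz(w,c,.064)); print(tri((w,c),(t,(122.5,210.7))))
for nm,p,z in [('orange',(354,120),.06),('yellow',(331,221),.06),('white1',(246,102),.064),('white2',(220,258),.064),('handleC',(446,130),.085),('pointer tip',(478,67),.02),('plate TL',(382,47),.012),('plate BL',(373,192),.012)]: print(nm,onz(w,p,z))
E
```

```text
pin top px [122.5        210.71428571] [121 209   4   4  14] [0.46435193 0.32848037 0.064     ]
scene [371.38095238 258.42857143] [369 257   6   4  21] proj [[370.82158283 258.51890155]]
green [230.19354839 175.12258065] [219 172  23   8 155] [0.5777717  0.02007301 0.012     ]
red [255.47972973 174.21621622] [244 171  24   7 148] [ 0.57985952 -0.05701213  0.012     ]
selG [336.26341463 168.31707317] [328 161  17  16 205] [ 5.99357280e-01 -3.10199198e-01  5.00000000e-04]
selR [330.53903346 206.48327138] [322 197  18  19 269] [ 0.47933521 -0.28553549  0.0005    ]
[[ 0.5874  0.1914  0.012 ]
 [ 0.596  -0.1252  0.012 ]
 [ 0.449  -0.1287  0.012 ]
 [ 0.4389  0.1849  0.012 ]]
0.31668243956410463
0.14709394973439807
0.31374334068565524
0.14868341161601184
sel top [[ 0.5748 -0.2812  0.025 ]
 [ 0.5671 -0.3271  0.025 ]
 [ 0.4973 -0.3116  0.025 ]
 [ 0.506  -0.2668  0.025 ]]
0.046625780951301814
0.07149159002510673
0.04567110467433397
0.07024247124407901
ball [ 0.52897137 -0.29463316  0.10286334]
handle top [0.51251197 0.15118158 0.08202558] [0.5130466  0.14930241 0.085     ]
pointer [0.57077004 0.11452211 0.02      ]
[242.31213873 185.52601156] [235 179  15  14 173] [0.4649908  0.32863393 0.064     ]
[0.46461289 0.32875642 0.06286247]
orange [0.52201217 0.23316901 0.06      ]
yellow [0.42954119 0.24549466 0.06      ]
white1 [0.5362418 0.3252179 0.064    ]
white2 [0.39282154 0.35047762 0.064     ]
handleC [0.51580913 0.16912241 0.085     ]
pointer tip [0.57027072 0.10543318 0.02      ]
plate TL [0.58815199 0.19612824 0.012     ]
plate BL [0.4440296  0.18772877 0.012     ]
```

```bash
python3 -m jog '{"delta_pos":[[0.1,-0.24,0],[0,0,0.9],[0,0,0.9],[0,0,0.9],[0,0,0],[0,0,0]],"rotation":[[0.03,0.06,-0.27],[0,0,0],[0,0,0],[0,0,0],[0,0,0],[0,0,0]]}'
```

```text
time_s: 5.45
ee_pos: [0.4671, 0.3269, 0.1234]
tool_rot: [[0.999, 0.032, 0.007], [0.032, -0.999, 0.004], [0.008, -0.004, -1.0]]
force: [0.4, -0.3, 1.2]
finger_gap: 0.0513
```

```bash
python3 -m jog '{"delta_pos":[[-0.07,-0.05,0.9],[0,0,0.9],[0,0,0.9],[0,0,0.3],[0,0,0],[0,0,0]],"rotation":[[-0.04,-0.07,0],[0,0,0],[0,0,0],[0,0,0],[0,0,0],[0,0,0]]}'
python3 - <<'E'
from h import *
grab('wrist','w2');grab('scene','s2')
E
```

```text
time_s: 6.2
ee_pos: [0.4665, 0.3293, 0.0469]
tool_rot: [[0.999, 0.032, 0.004], [0.032, -0.999, 0.002], [0.004, -0.002, -1.0]]
force: [0.9, -0.3, 1.0]
finger_gap: 0.0512
```

View pics/w2.png

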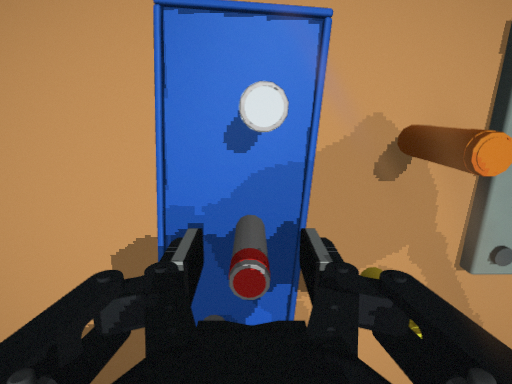

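View pics/s2.png

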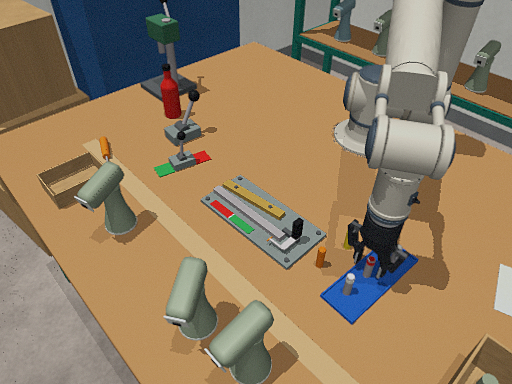

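The pin (px 250,280) stands centred between the open pads, and yellow is clear. Closing.

```bash
python3 -m jog '{"delta_pos":[[-0.06,0,0],[0,0,0],[0,0,0],[0,0,0],[0,0,0],[0,0,0]],"rotation":[[0,0,0],[0,0,0],[0,0,0],[0,0,0],[0,0,0],[0,0,0]]}' 1
python3 -m jog '{"delta_pos":[[0,0,-0.3],[0,0,-0.9],[0,0,-0.9],[0,0,-0.9],[0,0,0]],"rotation":[[0,0,0],[0,0,0],[0,0,0],[0,0,0],[0,0,0]]}'
python3 - <<'E'
from h import *
grab('wrist','w3'); s=bot.get_state(); print(s['ee_pos'],s['tool_rot'])
E
```

```text
time_s: 7.05
ee_pos: [0.4656, 0.3296, 0.0485]
tool_rot: [[0.999, 0.032, 0.006], [0.032, -0.999, 0.003], [0.006, -0.003, -1.0]]
force: [-0.7, 0.7, -0.7]
finger_gap: 0.0165
time_s: 7.68
ee_pos: [0.4649, 0.3292, 0.1265]
tool_rot: [[0.999, 0.032, 0.005], [0.032, -0.999, 0.003], [0.005, -0.003, -1.0]]
force: [-0.3, -0.3, -1.3]
finger_gap: 0.0167
[0.46429294 0.32880275 0.12480159] [[ 0.99948087  0.03206349  0.00315017]
 [ 0.03205895 -0.99948488  0.00148069]
 [ 0.00319602 -0.00137893 -0.99999394]]
```

View pics/w3.png

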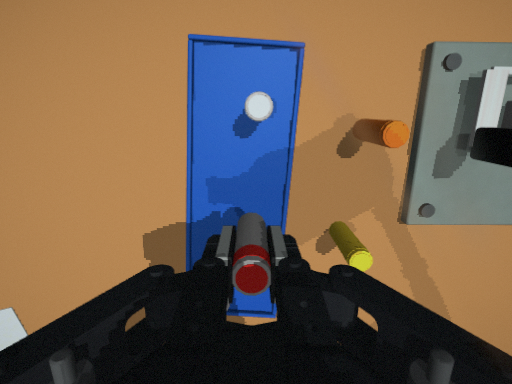

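```bash
python3 -m jog '{"delta_pos":[[0,0.2,-0.7],[0.17,1,-0.7],[0.17,1,0],[0.17,1,0],[0.17,1,0],[0.17,1,0],[0.17,1,0],[0.17,1,0],[0.17,1,0],[0.17,1,0],[0.1,0.6,0],[0,0,0]],"rotation":[[0,0,0],[0,0,0],[0,0,0],[0,0,0],[0,0,0],[0,0,0],[0,0,0],[0,0,0],[0,0,0],[0,0,0],[0,0,0],[0,0,0]]}'
python3 - <<'E'
from h import *
grab('wrist','w4'); grab('top','t4'); crop(load('t4'),'t4c',160,150,300,240,5)
s=bot.get_state(); print(s['ee_pos'],s['tool_rot'])
E
```

```text
time_s: 9.22
ee_pos: [0.5115, 0.0741, 0.1612]
tool_rot: [[0.999, 0.032, -0.004], [0.032, -0.999, -0.003], [-0.005, 0.003, -1.0]]
force: [0.3, -0.5, -0.3]
finger_gap: 0.0166
[0.51137071 0.07517976 0.16113494] [[ 0.99943787  0.03322867 -0.00445021]
 [ 0.03321824 -0.99944525 -0.00239728]
 [-0.0045274   0.0022481  -0.99998722]]
```

View pics/w4.png

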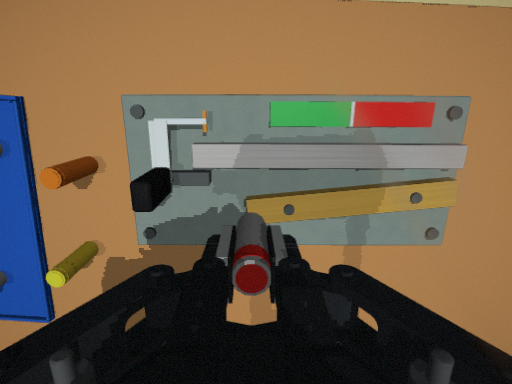

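View pics/t4c.png

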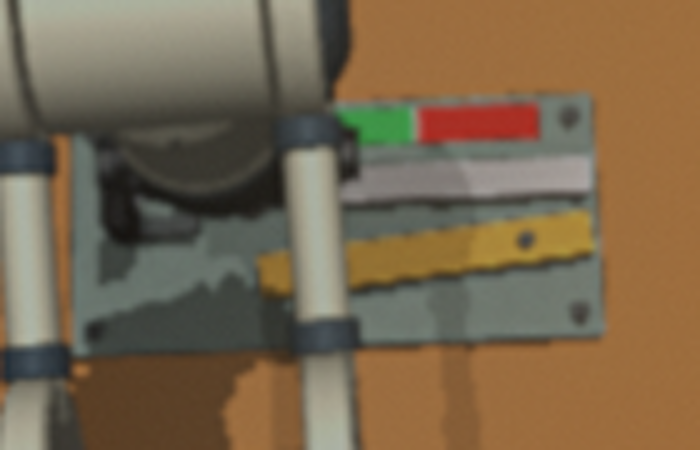

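```bash
python3 - <<'E'
from h import *
crop(load('w4'),'w4c',120,85,310,235,4); crop(load('w4'),'w4d',300,85,480,255,4)
E
```

```text
(no output)
```

View pics/w4c.png

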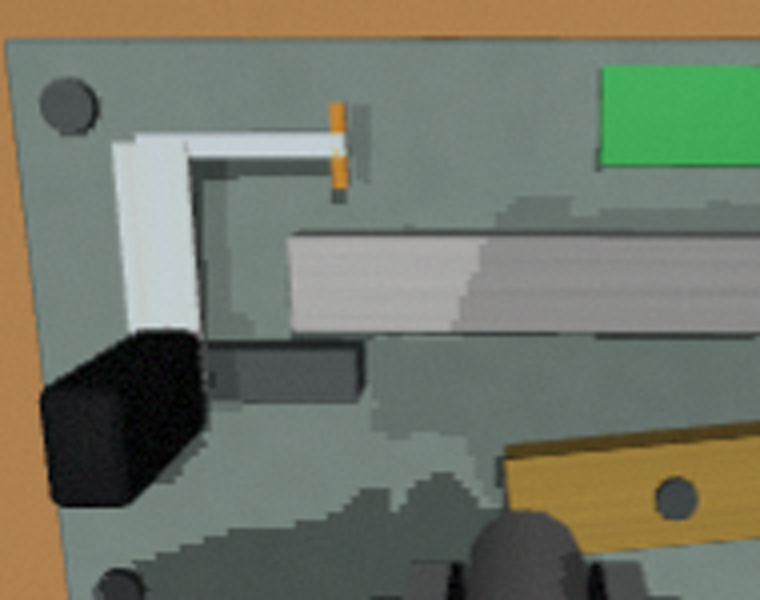

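View pics/w4d.png

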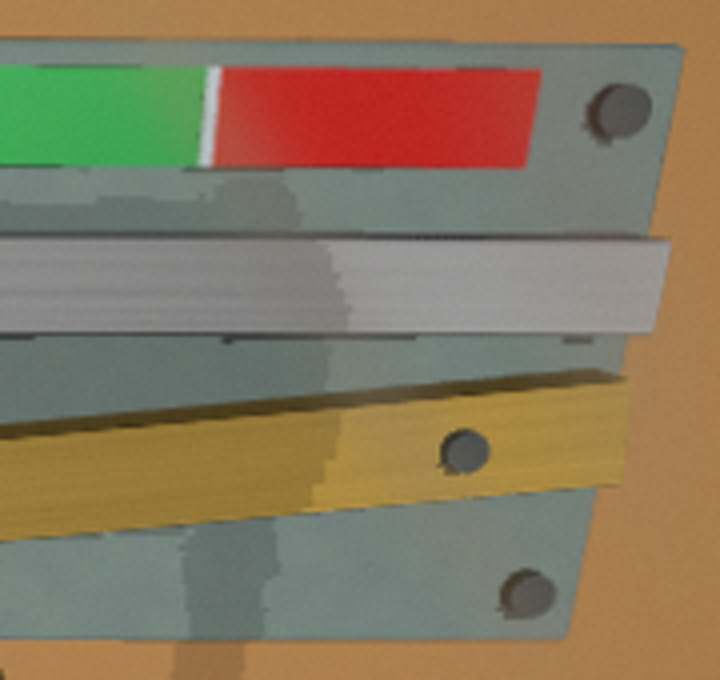

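```bash
python3 - <<'E'
from h import *
w=load('w4')
c=lambda p:np.array(p)/4+[120-.375,85-.375]
dd=lambda p:np.array(p)/4+[300-.375,85-.375]
P=lambda q,z: onz(w,q,z)
src=[];dst=[]
for nm,q,g in [('TL',c((8,40)),(-.2,.075)),('TR',dd((684,46)),(.12,.075)),('BR',dd((567,638)),(.12,-.075))]:
    src.append(g);dst.append(P(q,.012)[:2])
for q,x in [(c((601,116)),-.064),(dd((209,117)),.011),(dd((534,118)),.086)]:
    print('scale',x,P(q,.012)[:2])
    
src=np.array(src);dst=np.array(dst);print(dst, np.linalg.norm(dst[0]-dst[1]),np.linalg.norm(dst[1]-dst[2]))
ms,md=src.mean(0),dst.mean(0);U,S,V=np.linalg.svd((src-ms).T@(dst-md));Rm=V.T@np.diag([1,np.linalg.det(V.T@U.T)])@U.T;o=md-Rm@ms
print('R',Rm,'o',o,'resid',dst-(src@Rm.T+o))
inv=lambda X:np.round((Rm.T@(X[:2]-o)),4)
for nm,q,z in [('greenL',c((601,116)),.012),('border',dd((209,117)),.012),('redR',dd((534,118)),.012),('fenceL',c((294,331)),.026),('fenceR',dd((655,331)),.026),('jawL top',c((505,462)),.026),('jawR top',dd((628,378)),.026),('jawL bot',c((503,447)),.012),('jawR bot',dd((600,369)),.012),('blade',c((363,372)),.026),('handle',c((90,445)),.085),('pointer',c((339,145)),.02)]:
    X=P(q,z); print(nm,inv(X),np.round(X,4))
np.save('pics/G.npy',np.array([*Rm.ravel(),*o]))
print('mouth',o+Rm@[-.075,-.003])
E
```

```text
scale -0.064 [0.57680887 0.05699309]
scale 0.011 [ 0.57906956 -0.01835233]
scale 0.086 [ 0.58146779 -0.09369201]
[[ 0.58931749  0.19140676]
 [ 0.5984842  -0.12501807]
 [ 0.45062489 -0.12973203]] 0.31655758292229974 0.14793442860454536
R [[ 0.03006549  0.99954793]
 [-0.99954793  0.03006549]] o [ 0.52075262 -0.00853878] resid [[-0.00038813 -0.00221896]
 [-0.00084238  0.00121155]
 [ 0.00123051  0.00100741]]
greenL [-0.0638  0.058 ] [0.5768 0.057  0.012 ]
border [0.0116 0.058 ] [ 0.5791 -0.0184  0.012 ]
redR [0.0869 0.0581] [ 0.5815 -0.0937  0.012 ]
fenceL [-0.134   0.0107] [0.5274 0.1257 0.026 ]
fenceR [0.1148 0.011 ] [ 0.5352 -0.123   0.026 ]
jawL top [-0.0859 -0.0207] [0.4974 0.0767 0.026 ]
jawR top [ 1.107e-01 -1.000e-04] [ 0.524  -0.1192  0.026 ]
jawL bot [-0.0866 -0.0214] [0.4968 0.0774 0.012 ]
jawR bot [ 0.1137 -0.0013] [ 0.5229 -0.1222  0.012 ]
blade [-0.1186  0.001 ] [0.5182 0.11   0.026 ]
handle [-0.1602  0.0015] [0.5174 0.1517 0.085 ]
pointer [-0.1229  0.0518] [0.5688 0.1158 0.02  ]
mouth [0.51549907 0.06633712]
```

```bash
python3 -m jog '{"delta_pos":[[0.12,0.36,0],[0,0,0.8],[0,0,0.8],[0,0,0.8],[0,0,0.5],[0,0,0],[0,0,0]],"rotation":[[0.02,0.04,0],[0,0,0],[0,0,0],[0,0,0],[0,0,0],[0,0,0],[0,0,0]]}'
```

```text
time_s: 10.2
ee_pos: [0.5131, 0.0683, 0.0814]
tool_rot: [[0.999, 0.037, -0.004], [0.037, -0.999, 0.001], [-0.004, -0.001, -1.0]]
force: [-0.7, -0.1, -0.7]
finger_gap: 0.0164
```

```bash
python3 -m jog '{"delta_pos":[[0.06,0.08,0.4],[0,0,0.3],[0,0,0.1],[0,0,0.06],[0,0,0]],"rotation":[[0,0.04,0.07],[0,0,0],[0,0,0],[0,0,0],[0,0,0]]}'
python3 - <<'E'
from h import *
grab('wrist','w5'); grab('scene','s5'); crop(load('s5'),'s5c',190,170,340,275,5)
s=bot.get_state(); print(s['ee_pos'],s['tool_rot'],s['force'])
E
```

```text
time_s: 10.82
ee_pos: [0.5157, 0.0663, 0.0601]
tool_rot: [[1.0, 0.029, 0.003], [0.029, -1.0, 0.001], [0.003, -0.001, -1.0]]
force: [0.4, -0.3, -1.3]
finger_gap: 0.0166
[0.51579492 0.06631526 0.06030284] [[ 9.99559385e-01  2.94918309e-02  3.35683447e-03]
 [ 2.94886286e-02 -9.99564616e-01  9.99483830e-04]
 [ 3.38484957e-03 -9.00054997e-04 -9.99993866e-01]] [-0.16905782 -0.20652315 -0.86675393]
```

View pics/w5.png

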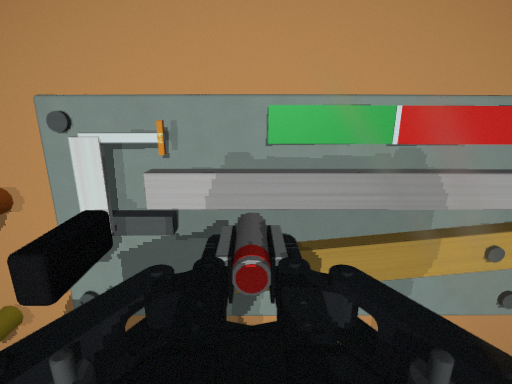

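View pics/s5c.png

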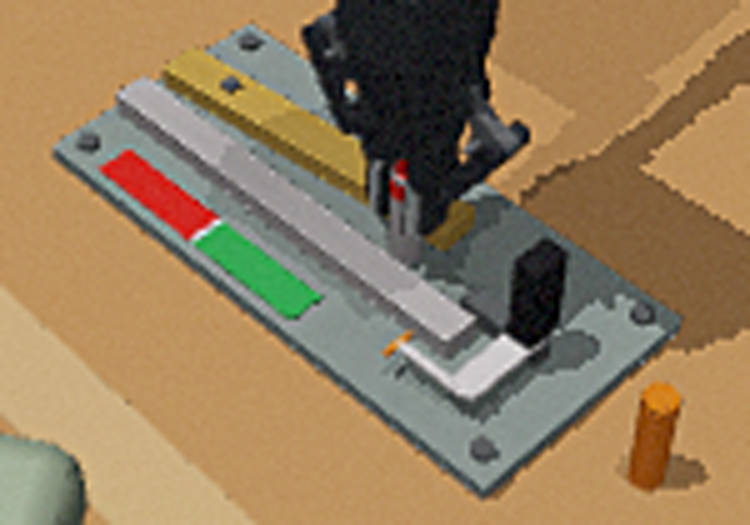

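```bash
python3 -m jog '{"delta_pos":[[-0.04,0,0.08],[0,0,0.06],[0,0,0]],"rotation":[[0,0,0],[0,0,0],[0,0,0]]}'
```

```text
time_s: 11.3
ee_pos: [0.5149, 0.0663, 0.057]
tool_rot: [[1.0, 0.03, 0.004], [0.03, -1.0, 0.001], [0.004, -0.001, -1.0]]
force: [-0.1, -0.1, -0.7]
finger_gap: 0.0162
```

```bash
python3 -m jog '{"delta_pos":[[0,0,0.04],[0,0,0.04],[0,0,0]],"rotation":[[0,0,0],[0,0,0],[0,0,0]]}'
```

```text
time_s: 11.68
ee_pos: [0.5154, 0.0663, 0.0566]
tool_rot: [[1.0, 0.03, 0.006], [0.03, -1.0, 0.001], [0.006, -0.001, -1.0]]
force: [0.1, -0.1, -1.2]
finger_gap: 0.0166
```

```bash
python3 -m jog '{"delta_pos":[[0,0,0.08],[0,0,0]],"rotation":[[0,0,0],[0,0,0]]}'
```

```text
time_s: 11.92
ee_pos: [0.516, 0.0664, 0.0566]
tool_rot: [[1.0, 0.03, 0.007], [0.03, -1.0, 0.001], [0.007, -0.001, -1.0]]
force: [0.3, -0.0, -2.3]
finger_gap: 0.0168
```

The pin's foot is on the floor: z holds at 0.0566, against 0.0565 predicted. Releasing.

```bash
python3 -m jog '{"delta_pos":[[0,0,0],[0,0,0],[0,0,0],[0,0,0]],"rotation":[[0,0,0],[0,0,0],[0,0,0],[0,0,0]]}' 0.4
python3 - <<'E'
from h import *
grab('wrist','w6'); grab('scene','s6'); crop(load('s6'),'s6c',190,170,340,275,5)
s=bot.get_state(); print(s['ee_pos'],s['tool_rot'],s['force'])
E
```

```text
time_s: 12.42
ee_pos: [0.5159, 0.0664, 0.0557]
tool_rot: [[1.0, 0.03, 0.007], [0.03, -1.0, 0.001], [0.007, -0.001, -1.0]]
force: [-0.6, 0.7, 0.1]
finger_gap: 0.0511
[0.51590682 0.06637112 0.05575798] [[ 9.99539448e-01  2.95235022e-02  7.01811619e-03]
 [ 2.95157866e-02 -9.99563593e-01  1.20045466e-03]
 [ 7.05049506e-03 -9.92756572e-04 -9.99974652e-01]] [ 1.42146584  0.06458684 -0.79623544]
```

View pics/w6.png

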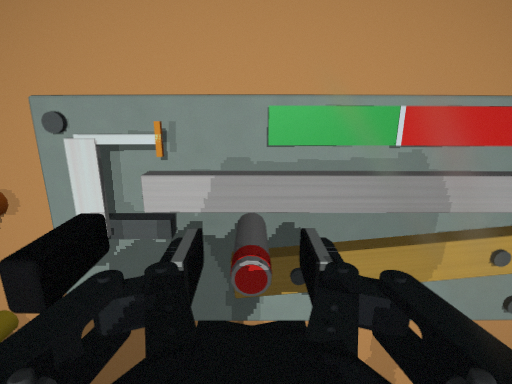

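View pics/s6c.png

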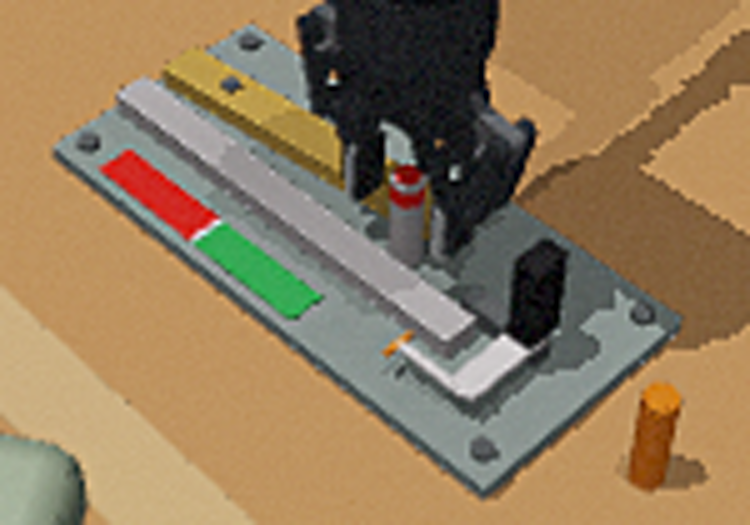

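The pin stands upright and free in the slot, in front of the blade. Lift straight up, go behind the handle, shut the fingers.

```bash
python3 -m jog '{"delta_pos":[[0,0,-0.4],[0,0,-0.9],[0,0,-0.9],[0,0,-0.9],[0,0,-0.3],[0,0,0]],"rotation":[[0,0.07,0],[0,0,0],[0,0,0],[0,0,0],[0,0,0],[0,0,0]]}'
python3 -m jog '{"delta_pos":[[0,-0.9,0],[0,-0.9,0],[0,-0.9,0],[0,-0.9,0],[0,-0.9,0],[0,-0.2,0],[0,0,0]],"rotation":[[0,0,0],[0,0,0],[0,0,0],[0,0,0],[0,0,0],[0,0,0],[0,0,0]]}' 1
python3 - <<'E'
from h import *
grab('wrist','w7')
E
```

```text
time_s: 13.28
ee_pos: [0.5147, 0.0663, 0.1459]
tool_rot: [[0.999, 0.03, 0.017], [0.03, -1.0, 0.002], [0.017, -0.001, -1.0]]
force: [0.5, -0.3, -1.1]
finger_gap: 0.051
time_s: 14.15
ee_pos: [0.5086, 0.1855, 0.1379]
tool_rot: [[1.0, 0.028, 0.007], [0.028, -1.0, -0.002], [0.007, 0.002, -1.0]]
force: [1.0, -1.3, -1.1]
finger_gap: -0.0002
```

View pics/w7.png

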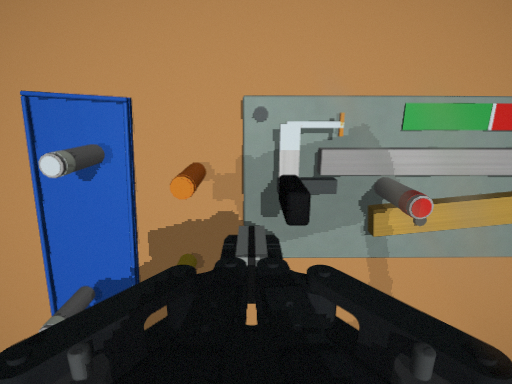

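```bash
python3 -m jog '{"delta_pos":[[0.32,0,0],[0,0,0.8],[0,0,0.8],[0,0,0.8],[0,0,0.3],[0,0,0]],"rotation":[[0,-0.07,-0.02],[0,0,0],[0,0,0],[0,0,0],[0,0,0],[0,0,0]]}'
python3 - <<'E'
from h import *
grab('wrist','w8'); grab('scene','s8'); crop(load('s8'),'s8c',190,170,340,275,5)
E
```

```text
time_s: 14.95
ee_pos: [0.5169, 0.182, 0.0636]
tool_rot: [[1.0, 0.026, -0.004], [0.026, -1.0, -0.004], [-0.004, 0.003, -1.0]]
force: [-0.2, 0.9, 0.8]
finger_gap: 0.0003
```

View pics/w8.png

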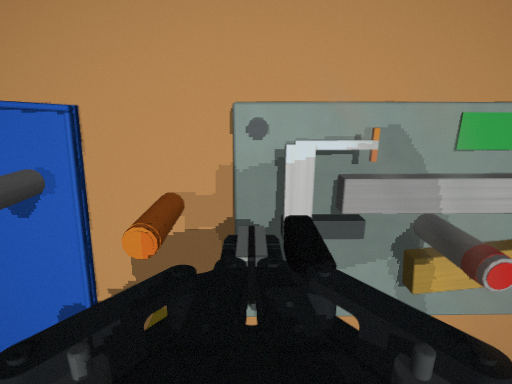

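View pics/s8c.png

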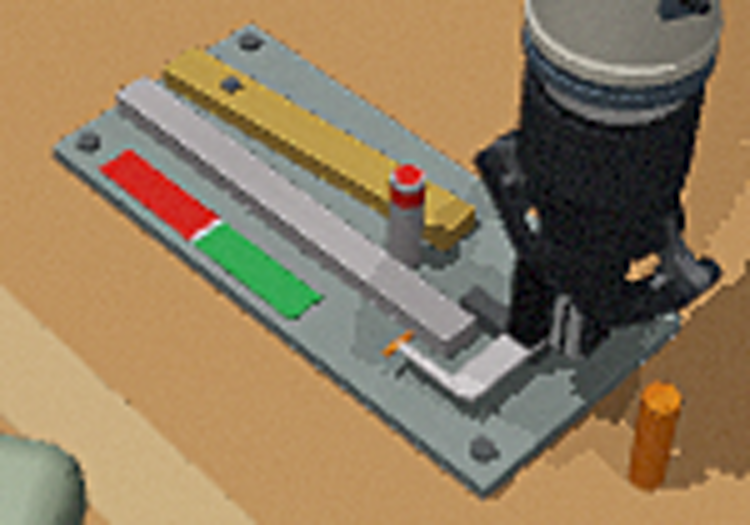

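```bash
python3 -m jog '{"delta_pos":[[0,0.2,0],[0,0.2,0],[0,0.2,0],[0,0.2,0],[0,0.2,0]],"rotation":[[0,0.04,0],[0,0,0],[0,0,0],[0,0,0],[0,0,0]]}'
```

```text
time_s: 15.68
ee_pos: [0.5187, 0.1575, 0.0666]
tool_rot: [[1.0, 0.027, 0.005], [0.027, -1.0, 0.001], [0.005, -0.001, -1.0]]
force: [1.0, 3.7, -1.9]
finger_gap: 0.0003
```

```bash
python3 -m jog '{"delta_pos":[[-0.04,0.12,0.06],[0,0.12,0.02],[0,0.12,0.02],[0,0.12,0.02],[0,0.12,0.02],[0,0.12,0.02],[0,0.12,0.02],[0,0.12,0.02],[0,0.12,0.02],[0,0.12,0.02],[0,0.12,0.02],[0,0.12,0.02]],"rotation":[[0,-0.05,0],[0,0,0],[0,0,0],[0,0,0],[0,0,0],[0,0,0],[0,0,0],[0,0,0],[0,0,0],[0,0,0],[0,0,0],[0,0,0]]}'
python3 - <<'E'
from h import *
grab('wrist','w9'); grab('scene','s9'); crop(load('s9'),'s9c',190,170,340,275,5)
E
```

```text
time_s: 17.18
ee_pos: [0.5197, 0.1214, 0.0663]
tool_rot: [[1.0, 0.029, 0.005], [0.029, -1.0, 0.005], [0.005, -0.005, -1.0]]
force: [-1.6, 4.1, 4.8]
finger_gap: 0.0
```

View pics/w9.png

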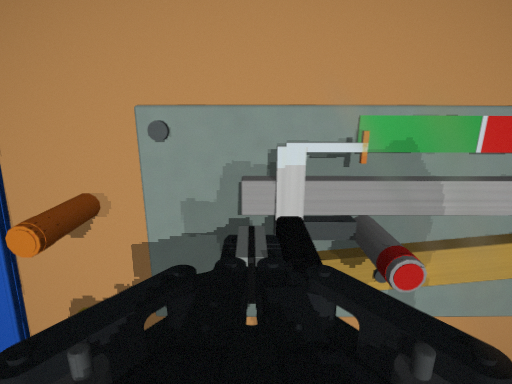

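View pics/s9c.png

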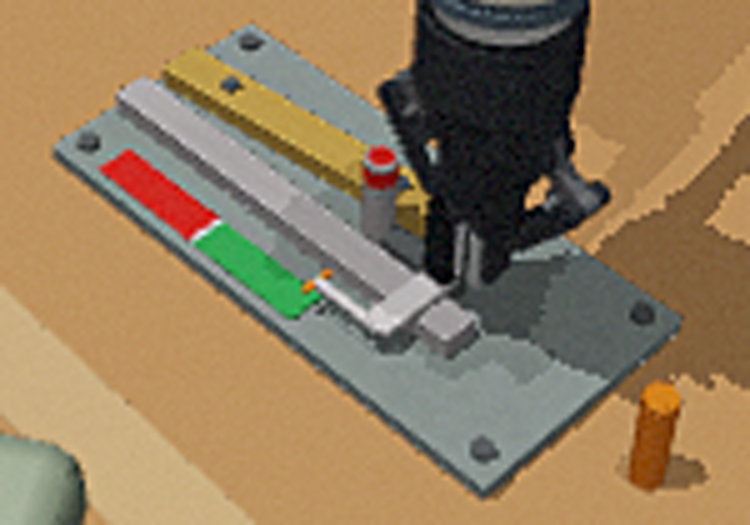

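```bash
python3 -m jog '{"delta_pos":[[-0.04,0.14,0],[0,0.14,0],[0,0.14,0],[0,0.14,0],[0,0.14,0],[0,0.14,0],[0,0.14,0],[0,0.14,0],[0,0.14,0],[0,0.14,0],[0,0.14,0],[0,0.14,0]],"rotation":[[0,-0.05,0],[0,0,0],[0,0,0],[0,0,0],[0,0,0],[0,0,0],[0,0,0],[0,0,0],[0,0,0],[0,0,0],[0,0,0],[0,0,0]]}'
```

```text
time_s: 18.77
ee_pos: [0.5208, 0.0766, 0.0664]
tool_rot: [[1.0, 0.029, 0.002], [0.029, -1.0, 0.006], [0.002, -0.006, -1.0]]
force: [-0.3, 4.5, 3.6]
finger_gap: 0.0001
```

```bash
python3 -m jog '{"delta_pos":[[-0.02,0.12,0],[0,0.12,0],[0,0.12,0],[0,0.12,0],[0,0.12,0],[0,0.12,0],[0,0.12,0],[0,0.12,0],[0,0.1,0],[0,0.08,0]],"rotation":[[0.03,0,0],[0,0,0],[0,0,0],[0,0,0],[0,0,0],[0,0,0],[0,0,0],[0,0,0],[0,0,0],[0,0,0]]}'
python3 - <<'E'
from h import *
grab('wrist','w10')
E
```

```text
time_s: 20.02
ee_pos: [0.5216, 0.0492, 0.0665]
tool_rot: [[1.0, 0.031, 0.003], [0.031, -0.999, 0.015], [0.004, -0.015, -1.0]]
force: [1.7, 5.7, 3.9]
finger_gap: -0.0
```

View pics/w10.png

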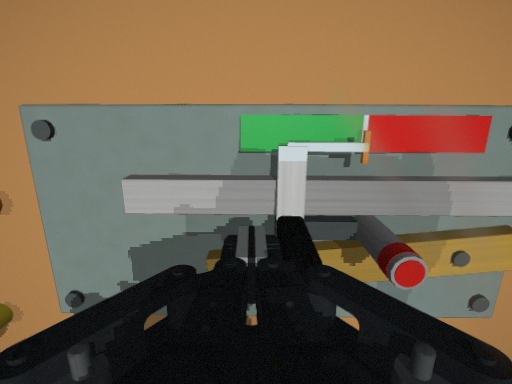

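Pointer is at the border line (365,135) and the pin is still moving freely. Slower now.

```bash
python3 -m jog '{"delta_pos":[[-0.02,0.08,0],[0,0.08,0],[0,0.08,0],[0,0.08,0],[0,0.08,0],[0,0.08,0]],"rotation":[[-0.1,0,0],[0,0,0],[0,0,0],[0,0,0],[0,0,0],[0,0,0]]}'
```

```text
time_s: 20.82
ee_pos: [0.5219, 0.0387, 0.0664]
tool_rot: [[0.999, 0.033, 0.005], [0.033, -0.999, 0.009], [0.005, -0.009, -1.0]]
force: [0.6, 5.9, 2.5]
finger_gap: 0.0003
```

```bash
python3 -m jog '{"delta_pos":[[0,0.06,0],[0,0.06,0],[0,0.06,0],[0,0.06,0]],"rotation":[[0,0,0],[0,0,0],[0,0,0],[0,0,0]]}'
```

```text
time_s: 21.32
ee_pos: [0.522, 0.0338, 0.0665]
tool_rot: [[0.999, 0.034, 0.005], [0.034, -0.999, 0.013], [0.005, -0.013, -1.0]]
force: [1.6, 6.2, 3.1]
finger_gap: 0.0004
```

```bash
python3 -m jog '{"delta_pos":[[0,0.05,0],[0,0.05,0],[0,0.05,0],[0,0.05,0]],"rotation":[[-0.05,0,0],[0,0,0],[0,0,0],[0,0,0]]}'
```

```text
time_s: 21.82
ee_pos: [0.5221, 0.03, 0.0665]
tool_rot: [[0.999, 0.035, 0.005], [0.035, -0.999, 0.011], [0.006, -0.01, -1.0]]
force: [1.4, 5.8, 2.5]
finger_gap: 0.0005
```

```bash
python3 -m jog '{"delta_pos":[[0,0.05,0],[0,0.05,0],[0,0.05,0]],"rotation":[[-0.05,0,0],[0,0,0],[0,0,0]]}'
```

```text
time_s: 22.2
ee_pos: [0.5222, 0.0271, 0.0664]
tool_rot: [[0.999, 0.036, 0.005], [0.036, -0.999, 0.008], [0.006, -0.008, -1.0]]
force: [1.6, 6.6, 2.7]
finger_gap: 0.0
```

```bash
python3 -m jog '{"delta_pos":[[0,0.05,0],[0,0.05,0]],"rotation":[[0,0,0],[0,0,0]]}'
```

```text
time_s: 22.45
ee_pos: [0.5221, 0.0265, 0.0665]
tool_rot: [[0.999, 0.037, 0.005], [0.037, -0.999, 0.012], [0.006, -0.012, -1.0]]
force: [1.8, 8.5, 2.8]
finger_gap: -0.0
```

```bash
python3 -m jog '{"delta_pos":[[0,0.05,0],[0,0.05,0]],"rotation":[[0,0,0],[0,0,0]]}'; python3 - <<'E'
from h import *
grab('wrist','w11')
E
```

```text
time_s: 22.7
ee_pos: [0.5221, 0.0265, 0.0666]
tool_rot: [[0.999, 0.039, 0.005], [0.039, -0.999, 0.018], [0.006, -0.017, -1.0]]
force: [1.3, 9.7, 4.1]
finger_gap: -0.0001
```

View pics/w11.png

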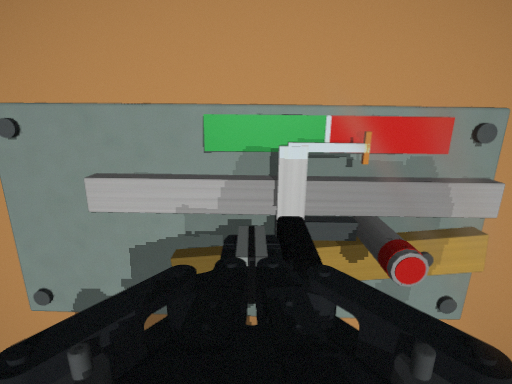

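It has stalled (y steady at 0.0265) with the pointer on red at (367,148). Firming the push towards 13 N at the tool (about 10 N on the pin).

```bash
python3 -m jog '{"delta_pos":[[0,0.07,0],[0,0.07,0]],"rotation":[[-0.05,0,0],[0,0,0]]}'
```

```text
time_s: 23.0
ee_pos: [0.5221, 0.0262, 0.0666]
tool_rot: [[0.999, 0.041, 0.005], [0.041, -0.999, 0.019], [0.006, -0.019, -1.0]]
force: [0.6, 10.4, 3.9]
finger_gap: -0.0006
```

```bash
python3 -m jog '{"delta_pos":[[0,0.08,0],[0,0.08,0]],"rotation":[[-0.05,0,0],[0,0,0]]}'
```

```text
time_s: 23.25
ee_pos: [0.5221, 0.0259, 0.0666]
tool_rot: [[0.999, 0.043, 0.005], [0.043, -0.999, 0.021], [0.006, -0.021, -1.0]]
force: [0.5, 11.5, 4.2]
finger_gap: -0.0001
```

```bash
python3 -m jog '{"delta_pos":[[0,0.1,0],[0,0.1,0]],"rotation":[[0,0,0],[0,0,0]]}'
```

```text
time_s: 23.5
ee_pos: [0.5221, 0.0257, 0.0668]
tool_rot: [[0.999, 0.046, 0.005], [0.046, -0.998, 0.031], [0.006, -0.031, -1.0]]
force: [1.8, 13.8, 4.8]
finger_gap: -0.0004
```

```bash
python3 -m jog '{"delta_pos":[[0,0.1,0],[0,0.1,0]],"rotation":[[0,0,0],[0,0,0]]}'
```

```text
time_s: 23.75
ee_pos: [0.522, 0.0258, 0.0669]
tool_rot: [[0.999, 0.05, 0.004], [0.05, -0.998, 0.041], [0.006, -0.041, -0.999]]
force: [1.0, 13.8, 4.1]
finger_gap: 0.0003
```

Steady at 13.8 N with y unchanged, so it's snug. Backing off, then lifting.

```bash
python3 -m jog '{"delta_pos":[[0,0,0],[0,-0.3,0],[0,-0.5,0],[0,-0.2,-0.4],[0,0,-0.9],[0,0,-0.9],[0,0,-0.9],[0,0,-0.9],[0,0,0]],"rotation":[[0,0,0],[0,0,0],[-0.4,0,0.1],[0,0,0.1],[0,0,0],[0,0,0],[0,0,0],[0,0,0],[0,0,0]]}'
python3 - <<'E'
from h import *
grab('wrist','w12'); crop(load('w12'),'w12c',160,90,512,300,2.2); grab('scene','s12'); crop(load('s12'),'s12c',190,170,340,275,5)
E
```

```text
time_s: 24.88
ee_pos: [0.5172, 0.0481, 0.1686]
tool_rot: [[1.0, 0.026, -0.005], [0.026, -1.0, -0.005], [-0.006, 0.005, -1.0]]
force: [-0.4, -0.0, -0.3]
finger_gap: 0.0001
```

View pics/w12c.png

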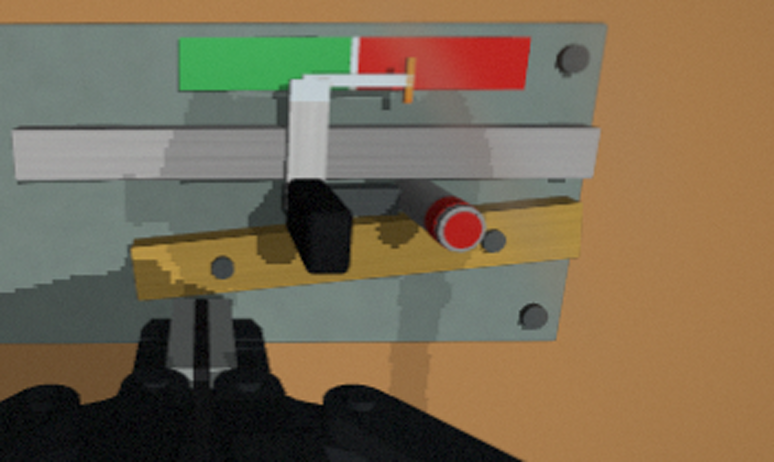

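View pics/s12c.png

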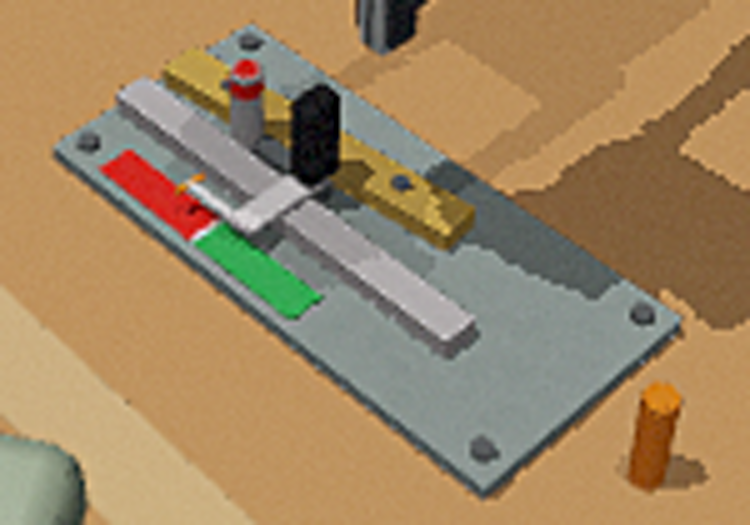

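Pointer (c 410,80) is well inside red, about x = +0.034, and pin and blade stay put. The lever therefore goes to red, the robot's side, pushed from the far (green) side.

```bash
python3 -m jog '{"delta_pos":[[0,1,0],[0.15,1,0],[0.15,1,0],[0.15,1,0],[0.15,1,0],[0.15,1,0],[0.15,1,0],[0.15,1,0],[0.15,1,0],[0.15,1,0],[0.15,0.6,0],[0,0,0]],"rotation":[[0,0,0],[0,0,0],[0,0,0],[0,0,0],[0,0,0],[0,0,0],[0,0,0],[0,0,0],[0,0,0],[0.03,0.05,0.77],[0,0,0.77],[0,0,0.77]]}'
python3 - <<'E'
from h import *
grab('wrist','w13'); grab('top','t13');grab('scene','s13')
s=bot.get_state(); print(s['ee_pos'],s['tool_rot'])
E
```

```text
time_s: 26.48
ee_pos: [0.5513, -0.2239, 0.1414]
tool_rot: [[0.977, -0.211, -0.039], [-0.211, -0.978, 0.008], [-0.04, 0.001, -0.999]]
force: [-0.1, 0.2, 0.2]
finger_gap: -0.0
[ 0.55151479 -0.22276103  0.14198895] [[ 9.77870553e-01 -2.05568309e-01 -3.88696867e-02]
 [-2.05418174e-01 -9.78642724e-01  7.86077695e-03]
 [-3.96554627e-02  2.97717787e-04 -9.99213368e-01]]
```

View pics/w13.png

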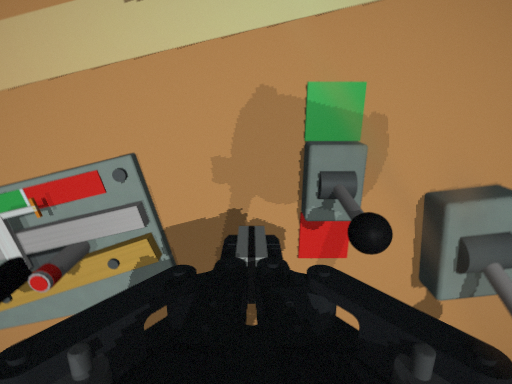

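View pics/s13.png

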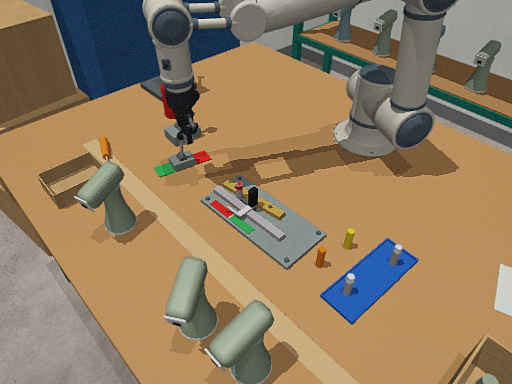

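```bash
python3 - <<'E'
from h import *
w=load('w13'); print('ball',onz(w,(370,232),.102), tri((w,(370,232)),(load('top0'),np.array([190,203])/6+[309.6,149.6])))
print('r', np.linalg.norm(onz(w,(391,232),.102)-onz(w,(349,232),.102))/2)
print('patches',onz(w,(336,111),0),onz(w,(324,238),0))
w=load('w12'); b=np.load('pics/G.npy');Rm=b[:4].reshape(2,2);o=b[4:]
print('pointer gauge',Rm.T@(onz(w,(160+410/2.2,90+80/2.2),.02)[:2]-o),'red ends',[Rm.T@(onz(w,(160+x/2.2,90+65/2.2),.012)[:2]-o) for x in (355,529)])
E
```

```text
ball [ 0.53084609 -0.29590574  0.102     ] [ 0.53031079 -0.29614297  0.10106576]
r 0.013009803265912752
patches [ 0.59641626 -0.31173682  0.        ] [ 0.47500922 -0.28467235  0.        ]
pointer gauge [0.03403265 0.05098013] red ends [array([0.01234138, 0.05688879]), array([0.08784754, 0.05672396])]
```

```bash
python3 -m jog '{"delta_pos":[[0.3,0,-0.6],[0.3,0.5,0],[0.3,0.8,0],[0.3,0.8,0],[0.2,0.8,0],[0,0,0],[0,0,0]],"rotation":[[0,0.2,0],[0,0.15,0],[0,0,0],[0,0,0],[0,0,0],[0,0,0],[0,0,0]]}'
```

```text
time_s: 27.5
ee_pos: [0.5727, -0.3075, 0.157]
tool_rot: [[0.979, -0.203, -0.002], [-0.203, -0.979, -0.001], [-0.002, 0.001, -1.0]]
force: [0.5, 0.5, 1.0]
finger_gap: 0.0001
```

```bash
python3 -m jog '{"delta_pos":[[0,0,0.6],[0,0,0.8],[0,0,0.8],[0,0,0.3],[0,0,0],[-0.2,0,0],[-0.2,0,0],[-0.2,0,0],[-0.2,0,0]],"rotation":[[0,0,0],[0,0,0],[0,0,0],[0,0,0],[0,0,0],[0,0,0],[0,0,0],[0,0,0],[0,0,0]]}'
```

```text
time_s: 28.62
ee_pos: [0.5519, -0.3011, 0.0902]
tool_rot: [[0.98, -0.2, -0.002], [-0.2, -0.98, -0.0], [-0.002, 0.001, -1.0]]
force: [0.7, -1.4, -0.2]
finger_gap: -0.0003
```

```bash
python3 -m jog '{"delta_pos":[[-0.2,0,0],[-0.2,0,0],[-0.2,0,0],[-0.2,0,0],[-0.2,0,0]],"rotation":[[0,0,0],[0,0,0],[0,0,0],[0,0,0],[0,0,0]]}'
```

```text
time_s: 29.25
ee_pos: [0.5261, -0.296, 0.0908]
tool_rot: [[0.98, -0.2, -0.0], [-0.2, -0.98, -0.001], [-0.0, 0.001, -1.0]]
force: [1.2, -0.5, -0.3]
finger_gap: 0.0
```

```bash
python3 -m jog '{"delta_pos":[[-0.12,0,0],[-0.12,0,0],[-0.12,0,0]],"rotation":[[0,0,0],[0,0,0],[0,0,0]]}'
```

```text
time_s: 29.62
ee_pos: [0.5226, -0.2957, 0.0935]
tool_rot: [[0.98, -0.199, 0.016], [-0.199, -0.98, -0.007], [0.017, 0.004, -1.0]]
force: [12.8, -3.8, -5.5]
finger_gap: 0.0003
```

Force jumped to 12.8 N at the predicted end stop. Backing off, then checking.

```bash
python3 -m jog '{"delta_pos":[[0,0,0],[0.6,0,0],[0.8,0,0],[0,0,-0.8],[0,0,-0.9],[0,0,-0.9],[0,-0.9,-0.6],[0,-0.9,0],[0,-0.9,0],[0,0,0],[0,0,0]],"rotation":[[0,0,0],[0,0,0],[0,0,0],[0,0,0],[0,0,0],[0,0,0],[0,0,0],[0,0,0],[0,0,0],[0,0,0],[0,0,0]]}'
python3 - <<'E'
from h import *
grab('wrist','w14'); d=grab('top','t14');s=grab('scene','s14'); crop(s,'s14c',140,80,340,270,3.5)
E
```

```text
time_s: 31.0
ee_pos: [0.5667, -0.2289, 0.18]
tool_rot: [[0.98, -0.198, 0.012], [-0.198, -0.98, -0.006], [0.013, 0.003, -1.0]]
force: [-0.2, -0.1, 0.3]
finger_gap: -0.0004
```

View pics/w14.png

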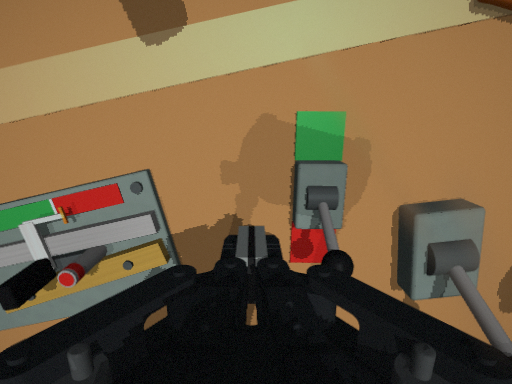

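View pics/s14c.png

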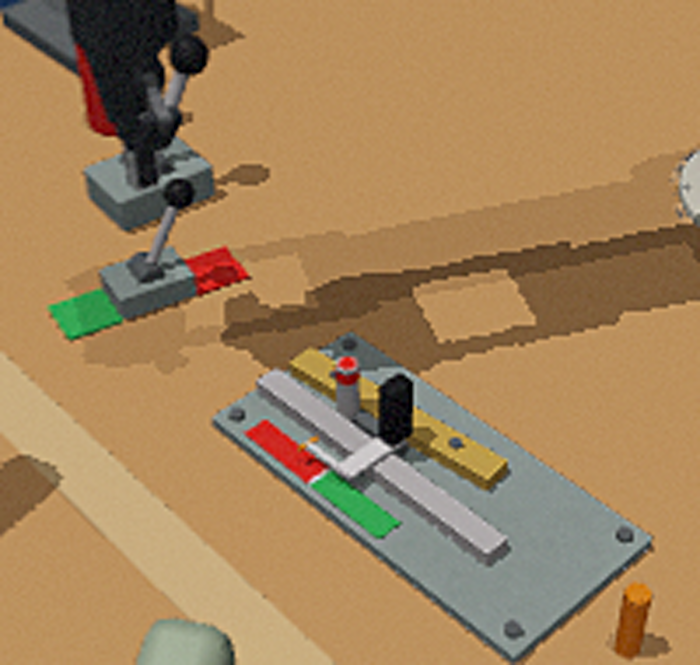

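```bash
python3 - <<'E'
from h import *
w=load('w14');s=load('s14')
b=tri((w,(338,263)),(s,np.array([178,193])/3.5+[139.6,79.6])); print(b)
ax=np.array([.979,-.2]); c=np.array([.536,-.297]); u=(b[:2]-c)@ax; print(u, 'sel≈',.5+np.arctan2(u,b[2]-.022))
cr=np.zeros(0)
crop(w,'w14c',0,165,180,330,4)
print(bot.get_state()['joint_velocities'])
E
```

```text
[ 0.49998338 -0.29072626  0.09140716]
-0.036515021799546646 sel≈ 0.015692003432769053
[-0.42107883  0.12347239 -0.28874297 -0.06181962  0.01957071 -0.00853961]
```

View pics/w14c.png

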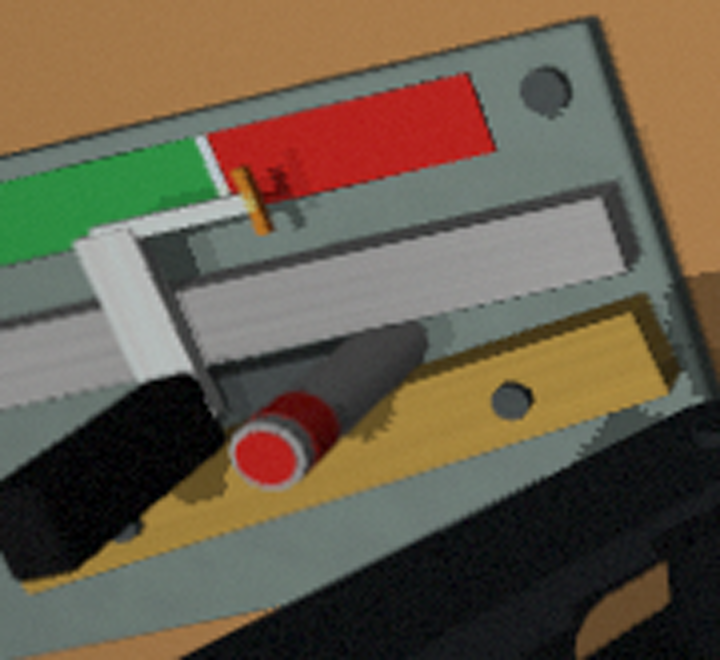

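The lever is at about 0.016 rad (red end). The pointer is about 21 mm into red, and the pin is upright against the blade. Robot clear, so I'll hand in.

```bash
python3 -c "
from workcell import bot
print(bot.hand_in())"
```

```text
the job is handed in; nothing more can be done
None
```

The job is handed in at about 31 s of the 61 s allowed, with every step done. The hand-in gives no verdict, so the outcome rests on the checks below.

- **Pin and push:** I stood the red-banded pin in the slot mouth, released it, and pushed the carriage by its handle until it stalled. The push at the tool held steady at about 13.8 N, of which about 10 N should be on the pin after carriage friction. I could not measure the blade or fence force directly.
- **Pointer and lever:** the pointer stopped at gauge x of about +0.033 m, roughly 21 mm into the red strip. I pushed the lever to its red stop, where the force rose to 12.8 N.
- **Last checks:** triangulating the lever ball gave an angle of about 0.02 rad, the red end. The last wrist and scene pictures showed the pin upright with the blade against it and the gripper clear. The white pins were in place in the scene picture taken just before the lever push, and I didn't go near them after that.
- **Disagreements:**
    - The plate corners fitted my gauge frame to only about 2 mm, and the fence about 0.8 mm off. That is small next to the distance from the border line.
    - In the last oblique picture the raised pointer looks nearer the border because of parallax. The near-overhead view and the tool's travel both put it at +0.033 m.

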